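Bring the third tube to the carousel's reader and hold it

ROBOT

A 7-joint arm with a two-finger parallel gripper is mounted at the origin on a cart in front of the work surface, level with it; the furniture and walls round the work are solid. World frame = base frame: x ahead of the robot, y to its left, z up, the work surface at z = 0. Lengths are in m, angles in rad, forces in N, time in s.
With the tool pointing down it reaches from about 0.4 to 0.85 m from the base axis. Payload 6.9 kg.
Tool frame: the origin (TCP) lies midway between the tips of the shut fingers; the grasp point (between the pads) lies manip.tcp_to_grasp behind it (manip.tcp_to_grasp is the distance from the TCP to the grasp point, in m); z points along the fingers, y is the line along which they close (so a half turn about z gives the same grasp; the last joint's range is limited). The gripper opens to 85 mm and grips with 20 to 120 N. Pads are 22 mm wide; open, the fingers measure 114 mm over their backs; the gripper's body (76 mm by 85 mm) begins 54 mm behind the grasp point. The pads swing forward as they close: fully open they stand 13 mm farther back than shut.
Start: joints at [1.423, 0.507, -0.238, 1.5, 0.126, 1.149, -0.155], TCP at [0.156, -0.605, 0.231] pointing down, gripper open.
Joint ranges: [-3.08, 3.08], [-0.24, 2.05], [-1.43, 1.35], [0, 2.5], [-1.52, 4.66], [0.17, 1.96], [-2.89, 2.89]. Speed limits (rad/s): [2.39, 2.39, 3.14, 3.14, 3.14, 3.14, 3.14].

INTERFACE

Orientations are given as a unit quaternion [x, y, z, w].
In Python, from bench import manip, optics, job gives the robot as it stands.
- The arm moves only by the tool send_rows, never from a script. Its argument "steps" is a list of rows, each a list of 4 numbers: the shift along the tool's x, y, z in cm, then the turn about the tool's z in degrees. A call has 1 to 8 rows; each row shifts and turns the commanded pose from where the row before left it, along the tool's axes as they then stand; what a row does not reach is not made up. A row lasts 1/10 s, in which the tool goes at most 50 mm and 8.59 degrees, less where a joint would pass 70% of its speed; a pose out of reach is approached as far as the arm can. A call with a gripper value outside its range is refused whole. "fingers" is the opening, from 0 (shut) to 1 (fully open), set as the call begins (left out, the last holds). The fingers move at their own pace and stop on an object; "squeeze" is the grip in N (left out, the last holds). Time passes only in rows, so rows that do not move let the fingers close. It gives the time, the measured TCP pose, the force, the opening and the grip force at its end, in the units of the state.
- manip.sense(): the state, without advancing time (a new reading comes with each control period).
- optics.get_image(name): name is "side" or "top" or "wrist"; returns (picture, depth): 420x560x3 uint8, red, green, blue; 420x560 float32, m along the optical axis (not along the pixel's ray), 0 where there is no reading.
- optics.camera_params(name): a dict with "vfov" (degrees; the focal length in pixels is half the picture's height over the tangent of half this angle, whatever the lens; pixels are square), "cx", "cy" (the principal point, pixels), "D" ([k1, k2, p1, p2, k3] as OpenCV has them; the pictures are not rectified), "position" and "rotation" of the camera in the world. Camera axes: x right, y down, z forward; pixel columns grow to the right and rows downward; lengths in m; the calibration is good to about 2 mm. A picture is of the moment at which its call begins: read the wrist's pose just before it. camera_params takes no time and is no camera call; for the wrist camera it gives the pose at the moment of the call.
- job.sign_off(): hands the job in; it is judged then, once.
The state is a dict: "clock": time; "joint_pos": joint angles; "joint_velocities": joint speeds; "joint_efforts": joint torques, N m; "position": TCP position; "ee_rot": TCP orientation; "force": force on the tool from outside, world axes, zero at the start; "torque": the same for the moment, N m; "grip_width": finger opening in m; "grip_force": force on a finger pad.
Only numpy, scipy, OpenCV 4.12 (cv2) and the standard library are available. Lean on these libraries where they do the work, as an engineer would, in place of code of your own. Each camera call takes 0.05 s, during which the arm holds its last target. There are 200 camera calls.

TASK

Lift the clear cover with the blue knob off the tube carousel and stand it upright on the worktop, without dropping it. Then turn the wheel clockwise (seen from above) by the black bar knob in its middle, from the home stop to the third click and not past it, so that the yellow-capped tube stands at the reader. The wheel is sprung and runs home when let go, so finish still gripping the knob and holding the wheel at that third stop; leave the petri dish, the vial and the tally counter where they are.

Things in the scene. Friction and masses are not known exactly. Their poses are not given: they have to be found in the camera images.
- carousel: Fixed tube carousel: white drum, outer radius 96 mm, rim 106 mm above the worktop, with four 5 mm lugs on the rim, on a grey foot plate 205 mm square. Origin on the drum axis at worktop height; z up. A steel spring plunger sticks out of its wall to 127 mm from the axis, 94 mm up, 234 degrees anticlockwise from the carousel's +x.
- reader (a point): The reading place: red mark on the drum's rim. The grey reader head, 95 mm high, stands outside the drum behind it and reaches 155 mm from the axis, in a direction 18 degrees anticlockwise from the carousel's +x (far side from the robot).
- cover: Loose clear plastic cover on the drum's rim: round cap open below, 176 mm across, 70 mm high, wall 3 mm, about 0.2 kg. Origin at the centre of its open underside (106 mm above the worktop when on the drum); z up. Lift it straight up at least 70 mm before moving it sideways, to clear the bar knob inside.
- cover_knob (a point): Grip point of the cover's blue knob, on the cover's axis 90 mm above its underside: round head 32 mm across, from 83 to 98 mm above the underside (top at 100 mm), on a neck 17 mm across.
- index_knob: Black bar knob fixed on the middle of the wheel, under the cover: 60 mm long (its x), 14 mm wide (its y: pinch it this way), 34 mm high. Origin on the wheel's axis at the bar's underside, 132 mm above the worktop. It turns with the wheel; at home its x lies along the carousel's x. Tube caps beside it reach 128 mm above the worktop, 48 to 64 mm from the axis.
- wheel (a joint): Wheel angle in rad, clockwise from above: 0 at the home stop (start), a click each 24 degrees (0.419): 0.419, 0.838, third 1.257, 1.676, end of travel 2.094. A return spring (0.15 to 0.17 N m) runs it home when let go. Each click adds 0.1 N m just past a notch, fading to take 0.1 N m just before the next, then jumps. Tubes in it reach the reader in turn: purple, red, yellow, lavender, grey.
- petri_dish: A closed clear petri dish, 61 mm across, 16 mm high, standing on the worktop; origin at its underside. Leave it alone.
- control_vial: A small red and white screw-cap vial, 24 mm across, 48 mm high, standing on the worktop; origin at its underside. Leave it alone.
- tally_counter: A round hand tally counter, 63 x 52 x 25 mm, lying on the worktop; origin at its underside. Leave it alone.

How it is judged:
On the way, in this order (a step that is already met when the one before it is completed fails the run):
1. the cover stands upright on the worktop, let go and at rest (height (world z) of cover below 0.006 m and angle between cover's own z axis and vertical below 0.08 rad and contact force between cover and the fingers below 0.2 N and linear speed of cover below 0.03 m/s), for 0.2 s.
2. the gripper turns the wheel by its bar knob past the first click (value of joint wheel above 0.55 rad and contact force between index_knob and the fingers above 1 N).
At the end, for the whole second after the job is handed in: the wheel is held still at the third stop (1.257 rad, within 0.11 rad) by the fingers gripping the bar knob (more than 2 N), and the cover stands upright on the worktop, untouched (value of joint wheel between 1.147 and 1.367 rad and velocity of joint wheel between -0.05 and 0.05 rad/s and contact force between index_knob and the fingers above 2 N and height (world z) of cover below 0.006 m and angle between cover's own z axis and vertical below 0.08 rad and contact force between cover and the arm below 0.2 N and contact force between cover and the fingers below 0.2 N); the arm keeps its last pose, push and grip.
It fails at once if the wheel is turned past the third stop (more than 0.21 rad, half a step, beyond it) (value of joint wheel above 1.467 rad).
It fails at once if the cover is dropped (moves faster than 0.5 m/s while not held) (linear speed of cover above 0.5 m/s and contact force between cover and the fingers below 0.2 N).
It fails at once if the petri dish is moved more than 20 mm (distance of petri_dish from where it was at the start of the episode above 0.02 m).
It fails at once if the vial is moved more than 20 mm (distance of control_vial from where it was at the start of the episode above 0.02 m).
It fails at once if the tally counter is moved more than 20 mm (distance of tally_counter from where it was at the start of the episode above 0.02 m).
It also fails if it takes over 58 s, if anything falls off the work surface, if the arm or the gripper's body presses on something with over 40 N, if the wrist force passes 120 N, or if a joint passes its speed limit or range.

## Working session

There is one attempt and no reset: what is moved stays moved. The work goes in short steps, Python scripts to look and compute and a tool call to move; the robot and the scene stay as the last step left them, time stands still between calls to the robot, and variables do not carry over. Pictures are saved under pics/ and viewed, at most 10 in all, crops included, and the job is handed in when it is done.

Besides the shell and the picture viewer there is one more tool, called after "Request:" in YAML: its name, and indented under it one key for each argument. send_rows: Moves the arm, as the interface text tells. Its arguments: {"type":"object","properties":{"steps":{"type":"array"},"fingers":{"type":"number"},"squeeze":{"type":"number"}},"required":["steps"]}

```bash
ls; mkdir -p pics
cat > h.py <<'E'
import numpy as np, cv2
from bench import manip, optics, job
def K(c,h=420):
    f=h/2/np.tan(np.radians(c["vfov"])/2)
    return np.array([[f,0,c["cx"]],[0,f,c["cy"]],[0,0,1.]])
def ray(c,uv):
    uv=np.asarray(uv,float).reshape(-1,1,2)
    n=cv2.undistortPoints(uv,K(c),np.array(c["D"],float)).reshape(-1,2)
    return np.array(c["position"]),np.c_[n,np.ones(len(n))]@np.array(c["rotation"]).T
def onplane(c,uv,z):
    p,d=ray(c,uv); return p+d*((z-p[2])/d[:,2])[:,None]
def proj(c,X):
    R=np.array(c["rotation"]);r=cv2.Rodrigues(R.T)[0];t=-R.T@np.array(c["position"])
    return cv2.projectPoints(np.asarray(X,float).reshape(-1,3),r,t,K(c),np.array(c["D"],float))[0].reshape(-1,2)
E
python3 - <<'E'
from h import *
for n in("top","side"):
    im,d=optics.get_image(n); cv2.imwrite(f"pics/{n}0.png",im[...,::-1]); np.savez(f"{n}0.npz",im=im,d=d)
    c=optics.camera_params(n); print(n,c)
print(manip.tcp_to_grasp,manip.sense())
E
```

```text
pics
top {'vfov': 43.03525026434097, 'cx': 286.64805961609807, 'cy': 213.4831234890411, 'D': array([-0.00222297,  0.        ,  0.        ,  0.        ,  0.        ]), 'position': array([-0.05072388,  0.44932381,  1.05880376]), 'rotation': array([-0.50207351,  0.80081629, -0.27206799,  0.18053937])}
side {'vfov': 45.4210138182265, 'cx': 283.5396873959703, 'cy': 214.8696243977931, 'D': array([-0.06025851,  0.        ,  0.        ,  0.        ,  0.        ]), 'position': array([ 0.43168402, -0.68933946,  0.56045093]), 'rotation': array([ 0.83707548, -0.09325123,  0.07132159, -0.53434266])}
0.0187 {'clock': 0.1, 'joint_pos': array([ 1.42349238,  0.50826066, -0.23754366,  1.50101754,  0.12567645,
        1.14887582, -0.15480751]), 'joint_velocities': array([ 0.00091282, -0.00166094, -0.00153816, -0.00219795,  0.00116864,
        0.00021943,  0.00131286]), 'joint_efforts': array([-5.02626674e-03, -6.21837616e+01, -2.19482124e+00, -2.50207311e+01,
        1.24766113e-02,  7.80269795e-03, -1.85487227e-05]), 'position': array([ 0.15616044, -0.60472714,  0.23051801]), 'ee_rot': array([ 9.92021378e-01,  1.26067303e-01, -9.73600433e-05, -7.81960567e-04]), 'force': array([ 0.35110116, -0.55337719,  0.28963872]), 'torque': array([0.0511675 , 0.0094517 , 0.01102439]), 'grip_force': 0.0, 'grip_width': 0.08548776505816069}
```

```bash
python3 - <<'E'
s=open('h.py').read()
s=s.replace('import numpy as np, cv2','import numpy as np, cv2\nfrom scipy.spatial.transform import Rotation as Ro').replace('np.array(c["rotation"])','Ro.from_quat(c["rotation"]).as_matrix()')
open('h.py','w').write(s)
E
python3 - <<'E'
from h import *
im=np.load("top0.npz")["im"]; print(Ro.from_quat(optics.camera_params("top")["rotation"]).as_matrix())
E
```

```text
[[-0.43065545 -0.70589932  0.56235401]
 [-0.90237526  0.3478024  -0.25446489]
 [-0.01596148 -0.61704103 -0.78676909]]
```

View pics/top0.png

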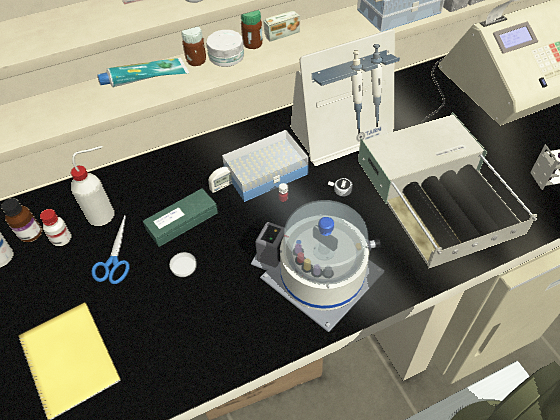

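View pics/side0.png

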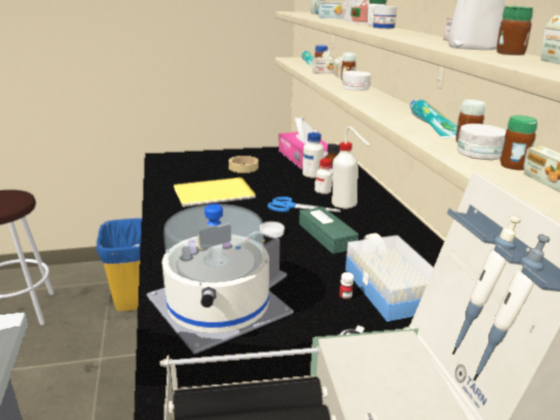

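Run:
```python
from h import *
R={}
for n,box in(("top",(300,210,350,240)),("side",(190,195,240,228))):
    z=np.load(n+"0.npz");im=z["im"];d=z["d"];c=optics.camera_params(n)
    hsv=cv2.cvtColor(im,cv2.COLOR_RGB2HSV)
    m=cv2.inRange(hsv,(105,130,60),(130,255,255));k=np.zeros_like(m);x0,y0,x1,y1=box;k[y0:y1,x0:x1]=m[y0:y1,x0:x1]
    ys,xs=np.nonzero(k);print(n,len(xs),xs.min(),xs.max(),ys.min(),ys.max(),xs.mean(),ys.mean())
    R[n]=(c,[(xs.mean()),(ys.mean())])
    # depth points of knob
    print(np.median(d[ys,xs]))
    print("plane .196",onplane(c,R[n][1],.196))
def tri(uvt,uvs):
    A=[];b=[]
    for n,uv in(("top",uvt),("side",uvs)):
        p,v=ray(optics.camera_params(n),uv);v=v[0]/np.linalg.norm(v[0]);P=np.eye(3)-np.outer(v,v);A.append(P);b.append(P@p)
    x=np.linalg.solve(sum(A),sum(b));return x,[proj(optics.camera_params(n),x) -uv for n,uv in(("top",uvt),("side",uvs))]
print("knob",tri(R["top"][1],R["side"][1]))
print("plunger",tri([378,244],[208,298]))
c=optics.camera_params("top")
for nm,uv,z in(("petri",(182,264),.012),("vial",(283,191),.03),("tally",(343,186),.02),("reader",(268,230),.095),("blueboxcorner",(237,196),0),("tray corner",(425,262),.0)):
    print(nm,onplane(c,uv,z))
# foot plate corners
print("plate top",onplane(c,[(328,327),(262,279),(383,271)],.005))
print("plate side",onplane(optics.camera_params("side"),[(149,298),(192,342),(291,308)],.005))
for n,b in(("top",(220,190,410,340)),("side",(120,180,320,360))):
    im=np.load(n+"0.npz")["im"];x0,y0,x1,y1=b
    cv2.imwrite(f"pics/{n}c.png",cv2.resize(im[y0:y1,x0:x1,::-1],None,fx=4 if n=="top" else 3,fy=4 if n=="top" else 3,interpolation=cv2.INTER_CUBIC))
```

```text
top 150 320 333 217 235 326.61333333333334 223.94666666666666
1.0694981
plane .196 [[0.50590918 0.10926454 0.196     ]]
side 296 205 221 204 225 213.11486486486487 213.3783783783784
0.86212313
plane .196 [[0.50359734 0.10693527 0.196     ]]
knob (array([0.50478036, 0.10917223, 0.19563013]), [array([[0.29610932, 0.49368419]]), array([[ 0.54934215, -0.38619256]])])
plunger (array([ 0.47607157, -0.00488004,  0.0963218 ]), [array([[-0.9857945 , -1.33607649]]), array([[-1.92414051,  1.20956823]])])
petri [[0.67023665 0.39442773 0.012     ]]
vial [[0.75420726 0.09363733 0.03      ]]
tally [[ 0.70881494 -0.05576491  0.02      ]]
reader [[0.6141261  0.19550736 0.095     ]]
blueboxcorner [[0.81520562 0.19775649 0.        ]]
tray corner [[ 0.43192939 -0.12212975  0.        ]]
plate top [[ 0.38299521  0.16236251  0.005     ]
 [ 0.55501753  0.24157597  0.005     ]
 [ 0.45163931 -0.01851758  0.005     ]]
plate side [[0.37705889 0.15559787 0.005     ]
 [0.44886809 0.00646024 0.005     ]
 [0.63849499 0.06840249 0.005     ]]
```

View pics/topc.png

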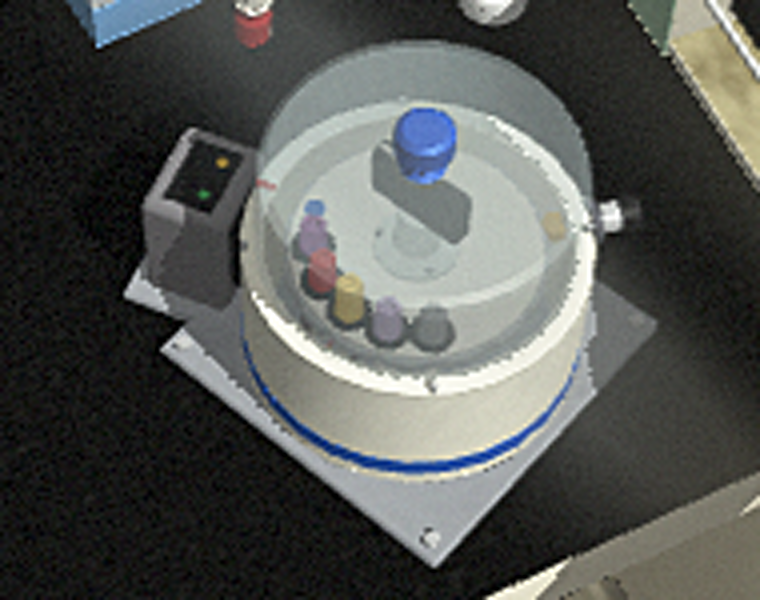

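Run:
```python
from h import *
P=[]
for n in("top","side"):
    d=np.load(n+"0.npz")["d"];c=optics.camera_params(n)
    v,u=np.nonzero(d>0);p,r=ray(c,np.c_[u,v]);P.append(p+r*d[v,u][:,None])
P=np.vstack(P)
ys=np.arange(.7,-.75,-.05)
print("x\\y  "+" ".join(f"{y*100:4.0f}" for y in ys))
for x in np.arange(.2,1.0,.05):
    o=[]
    for y in ys:
        k=(abs(P[:,0]-x)<.025)&(abs(P[:,1]-y)<.025)
        o.append(f"{np.percentile(P[k,2],99)*1000:4.0f}" if k.sum()>3 else "   .")
    print(f"{x:.2f} "," ".join(o))
c=optics.camera_params("top");print("edge",onplane(c,[(180,410),(325,360),(560,239)],0))
```

```text
x\y    70   65   60   55   50   45   40   35   30   25   20   15   10    5   -0   -5  -10  -15  -20  -25  -30  -35  -40  -45  -50  -55  -60  -65  -70
0.20  -790 -791    .    .    .    .    .    .    .    .    .    .    .    .    .    .    .    .    .    .    .    .    .    .    .    .    .    .    .
0.25  -790 -793    .    .    .    .    .    .    .    .    .    .    .    .    .    .    .    .    .    .    .    .    .    .    .    . -792 -792 -792
0.30     .    .    .    .    .    .    .    .    .    .    .    .    .    .    .    . -791 -791 -792 -792 -490 -110 -108 -109 -114 -220 -313 -444 -520
0.35     6    6    5    5    5    5    4    4    4    4    4    5    4    4    4    4    4    3    3    3    2    1    1    2  -53 -182 -315 -412 -513
0.40     6    6    6    5    5    5    5    5    5    4   12  174  177  141    4    4   85   85   73   70   70   81   83    3    3    .    .    .    .
0.45    13   12   12    6    5    5    5    5    5    5  178  180  180  179  107    4   80   84   72   71   71   81   82    4    2    3    .    .    .
0.50    13   14   13    5    6    5    5    
[... 888 characters left out ...]
  12   41   44   43   43   42   72   72   72   72   71    7    8   93    8    8    .    .    .    .    3  185  192  193  192
0.85     6   99   92  130  127    6   40   42   43   61   72   73   72   72   72  247  250  259  258  259  248    5   10    7    8  212  218  302  218
0.90   457  462  462  462  462  462  462  462  462  462  463  462  461  461  462  461  462  461  297  294  285  274  274  273  274  271  275  291  255
0.95   464  463  463  463  463  463  463  463  463  463  542  546  462  462  463  463  463  462  276  360  355  342  329  316  304  289  277  272    .
edge [[ 0.35556879  0.5065488   0.        ]
 [ 0.32199892  0.2019365   0.        ]
 [ 0.34397367 -0.45105712  0.        ]]
```

Request:
send_rows:
  steps:
    - [0,0,-3,0]
    - [0,0,-3,0]
    - [0,0,-3,0]
    - [0,0,-3,0]
    - [4,-1.7,0,0]
    - [4,-1.7,0,0]
    - [4,-1.7,0,0]
    - [4,-1.7,0,0]
  fingers: 1

```text
clock: 0.9
position: [0.2952, -0.498, 0.351]
ee_rot: [0.992, 0.126, -0.0, -0.0]
force: [0.9, -0.5, -0.2]
grip_width: 0.0855
grip_force: 0.0
```

Request:
send_rows:
  steps:
    - [4,-1.7,0,0]
    - [4,-1.7,0,0]
    - [4,-1.7,0,0]
    - [2.8,-3.2,0,0]
    - [2.8,-3.2,0,0]
    - [2.8,-3.2,0,0]
    - [2.8,-3.2,0,0]
    - [2.8,-3.2,0,0]

```text
clock: 1.7
position: [0.4935, -0.2283, 0.351]
ee_rot: [0.992, 0.126, -0.0, -0.0]
force: [0.2, 0.6, -0.7]
grip_width: 0.0856
grip_force: 0.0
```

Request:
send_rows:
  steps:
    - [2.8,-3.2,0,0]
    - [2.8,-3.2,0,0]
    - [0.7,-3,0,0]
    - [0.7,-3,0,0]
    - [0.7,-3,0,0]
    - [0.7,-3,0,0]
    - [0,0,0,0]
    - [0,0,0,0]

```text
clock: 2.5
position: [0.5283, -0.0305, 0.3511]
ee_rot: [0.992, 0.127, -0.0, 0.0]
force: [0.3, -0.1, 0.1]
grip_width: 0.0853
grip_force: 0.0
```

```bash
cat > knob.py <<'E'
from h import *
import sys
s=manip.sense();c=optics.camera_params("wrist");im,d=optics.get_image("wrist")
cv2.imwrite(sys.argv[1],im[...,::-1])
m=cv2.inRange(cv2.cvtColor(im,cv2.COLOR_RGB2HSV),(105,130,60),(130,255,255))
n,l,st,ce=cv2.connectedComponentsWithStats(m)
for i in range(1,n):
    if st[i,4]>150: print(st[i],ce[i],onplane(c,ce[i],.2)[0])
print(s["joint_pos"].round(3),s["position"],s["force"].round(1),c["position"])
E
python3 knob.py pics/w1.png
```

```text
[126 163  39  33 957] [144.93521421 178.41797283] [0.50596019 0.10720448 0.2       ]
[ 0.349  0.297 -0.474  1.528  0.138  1.35  -1.455] [ 0.52831936 -0.03045987  0.35109778] [ 0.3 -0.1  0.1] [ 0.60771472 -0.00930459  0.49287924]
```

View pics/w1.png

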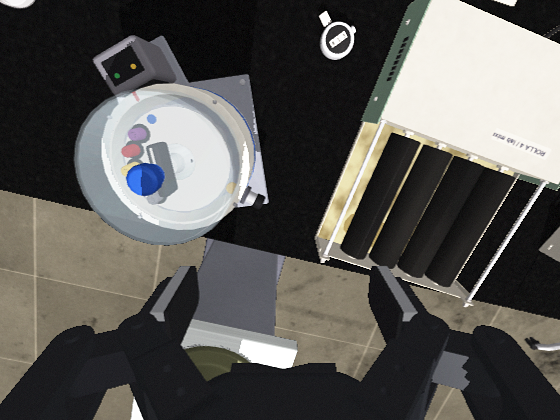

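Request:
send_rows:
  steps:
    - [0.24,-2.8,0,0]
    - [0.24,-2.8,0,0]
    - [0.24,-2.8,0,0]
    - [0.24,-2.8,0,0]
    - [0.24,-2.8,0,0]
    - [0,0,3,0]
    - [0,0,3,0]
    - [0,0,0,0]

```text
clock: 3.35
position: [0.5036, 0.1054, 0.2879]
ee_rot: [0.992, 0.125, -0.003, 0.001]
force: [0.3, -0.4, 0.4]
grip_width: 0.0855
grip_force: 0.0
```

```bash
python3 knob.py pics/w2.png
```

```text
[ 261  188   38   41 1222] [279.29459902 208.16202946] [0.50533449 0.10952925 0.2       ]
[ 0.126  0.318 -0.526  1.681  0.169  1.195 -1.762] [0.50360547 0.10543654 0.28790717] [ 0.3 -0.4  0.4] [0.58394902 0.12649961 0.42913699]
```

Request:
send_rows:
  steps:
    - [0.2,-0.3,2,0]
    - [0,0,2,0]
    - [0,0,2,0]
    - [0,0,2,0]
    - [0,0,1.5,0]
    - [0,0,1,0]
    - [0,0,0.6,0]
    - [0,0,0,0]

```text
clock: 4.2
position: [0.5066, 0.1108, 0.1805]
ee_rot: [0.992, 0.126, 0.0, 0.0]
force: [0.1, -0.1, 0.1]
grip_width: 0.0853
grip_force: 0.0
```

Request:
send_rows:
  steps:
    - [-0.15,0.1,0.4,0]
    - [0,0,0,0]
    - [0,0,0,0]

```text
clock: 4.5
position: [0.5052, 0.1098, 0.1767]
ee_rot: [0.992, 0.126, 0.0, 0.0]
force: [-0.0, -0.2, -0.8]
grip_width: 0.0854
grip_force: 0.0
```

Request:
send_rows:
  steps:
    - [0,0,0,0]
    - [0,0,0,0]
    - [0,0,0,0]
    - [0,0,0,0]
    - [0,0,0,0]
    - [0,0,0,0]
    - [0,0,0,0]
    - [0,0,0,0]
  fingers: 0
  squeeze: 40

```text
clock: 5.3
position: [0.5051, 0.1099, 0.1765]
ee_rot: [0.992, 0.126, 0.0, 0.0]
force: [-1.8, -0.2, 5.5]
grip_width: 0.0305
grip_force: 39.6
```

Request:
send_rows:
  steps:
    - [0,0,-0.3,0]
    - [0,0,-0.5,0]
    - [0,0,-1,0]
    - [0,0,-1.5,0]
    - [0,0,-1.5,0]
    - [0,0,-1.5,0]
    - [0,0,-1.5,0]
    - [0,0,-1,0]

```text
clock: 6.1
position: [0.5054, 0.11, 0.2659]
ee_rot: [0.992, 0.126, 0.001, -0.0]
force: [0.2, -0.0, -2.1]
grip_width: 0.0309
grip_force: 39.7
```

Request:
send_rows:
  steps:
    - [0,0,-1,0]
    - [0,0,-0.7,0]
    - [0,0,0,0]

```text
clock: 6.4
position: [0.5054, 0.11, 0.2821]
ee_rot: [0.992, 0.126, 0.001, -0.0]
force: [-0.1, 0.4, -2.4]
grip_width: 0.0302
grip_force: 39.7
```

Run:
```python
from h import *
a,_=optics.get_image("side");b,_=optics.get_image("top")
cv2.imwrite("pics/lift.png",np.vstack([a[100:400,60:460],b[80:380,150:550]])[...,::-1])
```

```text
(no output)
```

View pics/lift.png

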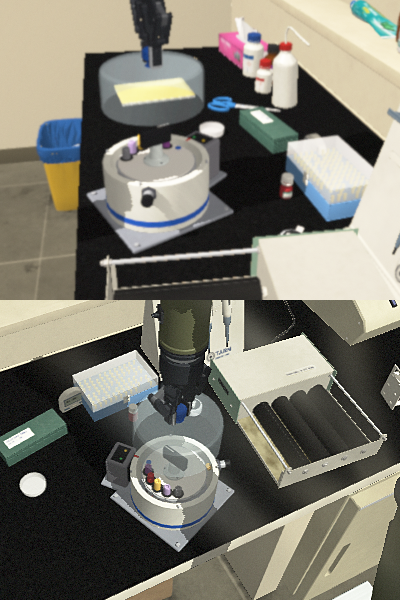

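Request:
send_rows:
  steps:
    - [0.12,-1,0,0]
    - [0.25,-2,0,0]
    - [0.3,-2.5,0,0]
    - [0.3,-2.5,0,0]
    - [0.3,-2.5,0,0]
    - [0.3,-2.5,0,0]
    - [0.3,-2.5,0,0]
    - [0.3,-2.5,0,0]

```text
clock: 7.3
position: [0.4802, 0.2912, 0.2807]
ee_rot: [0.992, 0.126, -0.001, -0.0]
force: [0.2, -0.5, -1.7]
grip_width: 0.0306
grip_force: 39.8
```

Request:
send_rows:
  steps:
    - [0.3,-2.5,0,0]
    - [0.3,-2.5,0,0]
    - [0.25,-2,0,0]
    - [0.14,-1,0,0]
    - [0.1,-1,0,0]
    - [0,0,0,0]
    - [0,0,2,0]
    - [0,0,2,0]

```text
clock: 8.1
position: [0.4699, 0.3785, 0.2413]
ee_rot: [0.992, 0.125, 0.001, 0.0]
force: [-0.5, -0.3, -3.1]
grip_width: 0.0306
grip_force: 39.8
```

Request:
send_rows:
  steps:
    - [0,0,2,0]
    - [0,0,2,0]
    - [0,0,2,0]
    - [0,0,2,0]
    - [0,0,2,0]
    - [0,0,2,0]
    - [0,0,2,0]
    - [0,0,1,0]

```text
clock: 8.9
position: [0.4693, 0.3775, 0.0897]
ee_rot: [0.992, 0.125, -0.001, 0.001]
force: [-0.4, -0.9, -1.7]
grip_width: 0.0306
grip_force: 39.8
```

Request:
send_rows:
  steps:
    - [0,0,0.7,0]
    - [0,0,0.3,0]
    - [0,0,0,0]
    - [0,0,0,0]

```text
clock: 9.3
position: [0.4695, 0.3797, 0.082]
ee_rot: [0.992, 0.126, 0.0, -0.0]
force: [0.1, -0.2, -2.0]
grip_width: 0.0302
grip_force: 39.8
```

Request:
send_rows:
  steps:
    - [0,0,0.3,0]
    - [0,0,0.3,0]
    - [0,0,0.2,0]
    - [0,0,0,0]
    - [0,0,0,0]

```text
clock: 9.8
position: [0.4691, 0.3794, 0.0732]
ee_rot: [0.992, 0.126, -0.0, 0.0]
force: [0.5, -0.4, -1.2]
grip_width: 0.0302
grip_force: 39.9
```

Request:
send_rows:
  steps:
    - [0,0,0.1,0]
    - [0,0,0.1,0]
    - [0,0,0,0]
    - [0,0,0,0]

```text
clock: 10.2
position: [0.4691, 0.3794, 0.0713]
ee_rot: [0.992, 0.126, 0.0, -0.0]
force: [0.7, 0.8, -2.6]
grip_width: 0.0305
grip_force: 39.9
```

Request:
send_rows:
  steps:
    - [0,0,0.1,0]
    - [0,0,0,0]
    - [0,0,0.1,0]
    - [0,0,0,0]
    - [0,0,0,0]

```text
clock: 10.7
position: [0.4693, 0.3795, 0.0706]
ee_rot: [0.992, 0.126, 0.001, -0.0]
force: [-3.2, -2.4, 9.7]
grip_width: 0.0302
grip_force: 40.9
```

Contact with the worktop. Release.

Request:
send_rows:
  steps:
    - [0,0,0,0]
    - [0,0,0,0]
    - [0,0,0,0]
    - [0,0,0,0]
    - [0,0,0,0]
    - [0,0,0,0]
    - [0,0,0,0]
    - [0,0,0,0]
  fingers: 1

```text
clock: 11.5
position: [0.4691, 0.3794, 0.0693]
ee_rot: [0.992, 0.126, -0.0, 0.0]
force: [0.7, -0.5, -0.4]
grip_width: 0.0856
grip_force: 0.0
```

Request:
send_rows:
  steps:
    - [0,0,-1,0]
    - [0,0,-1.5,0]
    - [0,0,-2,0]
    - [0,0,-3,0]
    - [0,0,-4,0]
    - [0,0,-4,-8]
    - [0,0,-3,-8]
    - [0,0,-2,-8]

```text
clock: 12.3
position: [0.4692, 0.38, 0.278]
ee_rot: [0.943, 0.332, 0.002, -0.001]
force: [0.7, 0.1, -0.0]
grip_width: 0.0854
grip_force: 0.0
```

```bash
python3 knob.py pics/w3.png
python3 - <<'E'
from h import *
a,_=optics.get_image("side");b,_=optics.get_image("top")
cv2.imwrite("pics/placed.png",np.vstack([a[100:400,60:460],b[80:380,150:550]])[...,::-1])
R={}
for n,im in(("top",b),("side",a)):
    m=cv2.inRange(cv2.cvtColor(im,cv2.COLOR_RGB2HSV),(105,130,60),(130,255,255))
    k,l,st,ce=cv2.connectedComponentsWithStats(m)
    for i in range(1,k):
        if 60<st[i,4]<600:print(n,st[i],onplane(optics.camera_params(n),ce[i],.09)[0])
E
```

```text
[270 170  28  30 640] [283.4578125 184.1671875] [0.48941258 0.39698921 0.2       ]
[376 206  61  60 328] [401.38109756 228.66158537] [0.51987961 0.30114458 0.2       ]
[-0.307  0.494 -0.683  1.481  0.319  1.275 -1.916] [0.4691973  0.37999632 0.27803925] [ 0.7  0.1 -0. ] [0.53245102 0.43183959 0.42015758]
top [98 73 12 12 77] [1.33041964 0.39841685 0.09      ]
top [ 91 256  38  28 291] [0.67063149 0.54618656 0.09      ]
top [283 282  71  26 164] [0.406475   0.17649325 0.09      ]
top [205 309  17  18 230] [0.46815239 0.38238489 0.09      ]
side [309 133  11   8  73] [0.92778839 0.90056749 0.09      ]
side [267 196  29  16 258] [0.68479717 0.36476254 0.09      ]
side [180 203  13  15 148] [0.46720864 0.37387457 0.09      ]
side [167 301 100  26 381] [ 0.48850322 -0.05351591  0.09      ]
```

View pics/placed.png

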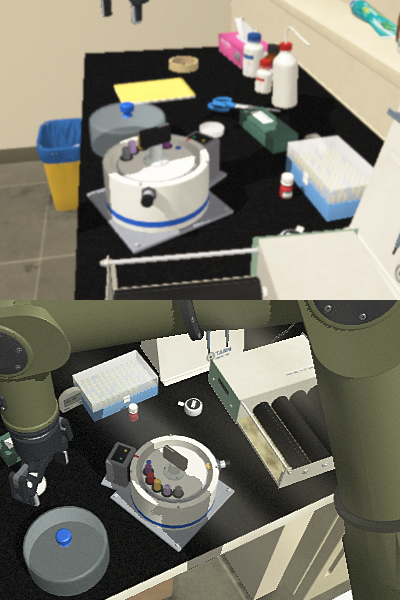

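Request:
send_rows:
  steps:
    - [0,0,-1,-8]
    - [0,0,-1,-8]
    - [0,0,-1,-8]
    - [0,0,0,-8]
    - [0,0,0,-8]
    - [0,0,0,-8]
    - [0,0,0,-8]
    - [0,0,0,-8]

```text
clock: 13.25
position: [0.4687, 0.3789, 0.3032]
ee_rot: [0.625, 0.781, -0.001, -0.0]
force: [0.3, -0.2, -0.8]
grip_width: 0.0854
grip_force: 0.0
```

Request:
send_rows:
  steps:
    - [0,0,0,-8]
    - [0,0,0,-8]
    - [0,0,0,-8]
    - [0,0,0,-8]
    - [0,0,0,-8]
    - [0,0,0,-8]
    - [0,0,0,-8]
    - [0,0,0,-8]

```text
clock: 14.05
position: [0.4688, 0.3789, 0.3032]
ee_rot: [0.116, 0.993, -0.001, -0.0]
force: [1.4, 0.5, 0.7]
grip_width: 0.0852
grip_force: 0.0
```

Request:
send_rows:
  steps:
    - [0,0,0,-8]
    - [0,0,0,-8]
    - [0,0,0,-8]
    - [0,0,0,-8]
    - [0,0,0,-4]
    - [0,0,0,0]
    - [0,0,0,0]

```text
clock: 14.75
position: [0.4689, 0.3792, 0.3036]
ee_rot: [-0.193, 0.981, -0.0, -0.0]
force: [0.4, 0.8, 1.1]
grip_width: 0.0852
grip_force: 0.0
```

Run:
```python
from h import *
s=manip.sense();print(s["joint_pos"].round(3),s["position"].round(4),s["ee_rot"].round(4))
x=Ro.from_quat(s["ee_rot"]).as_matrix();print(x.round(3),np.degrees(np.arctan2(x[1,0],x[0,0])))
print(x.T@(np.array([.505,.1095,s["position"][2]])-s["position"])*100)
```

```text
[-0.038  0.712 -1.374  1.427  0.694  1.554  0.594] [0.4689 0.3792 0.3036] [-1.933e-01  9.811e-01 -4.000e-04 -5.000e-04]
[[-0.925 -0.379 -0.001]
 [-0.379  0.925 -0.001]
 [ 0.001 -0.001 -1.   ]] -157.7039181589564
[ 6.89434049e+00 -2.63189799e+01  2.26029868e-02]
```

Request:
send_rows:
  steps:
    - [0.5,-2,0,0]
    - [0.5,-2,0,0]
    - [0.5,-2,0,0]
    - [0.5,-2,0,0]
    - [0.5,-2,0,0]
    - [0.5,-2,0,0]

```text
clock: 15.35
position: [0.4872, 0.2561, 0.3041]
ee_rot: [-0.193, 0.981, -0.0, -0.0]
force: [0.3, -0.0, 1.2]
grip_width: 0.0852
grip_force: 0.0
```

Run:
```python
from h import *
s=manip.sense();print(s["joint_pos"].round(3),s["position"].round(4),s["ee_rot"].round(4))
```

```text
[ 0.245  0.626 -1.39   1.565  0.618  1.471  0.785] [0.4872 0.2561 0.3041] [-1.934e-01  9.811e-01 -2.000e-04 -1.000e-04]
```

Request:
send_rows:
  steps:
    - [0.56,-2,0,0]
    - [0.56,-2,0,0]
    - [0.56,-2,0,0]
    - [0.56,-2,0,0]
    - [0.56,-2,0,0]
    - [0.56,-2,0,0]
    - [0.5,-2.2,0,0]
    - [0,0,0,0]

```text
clock: 16.15
position: [0.5067, 0.1077, 0.3036]
ee_rot: [-0.191, 0.982, -0.001, -0.001]
force: [0.0, 0.1, -0.5]
grip_width: 0.0854
grip_force: 0.0
```

Run:
```python
from h import *
c=optics.camera_params("wrist");im,d=optics.get_image("wrist")
cv2.imwrite("pics/w4.png",im[...,::-1]);np.savez("w4.npz",im=im,d=d)
s=manip.sense();print(s["joint_pos"].round(3),s["position"].round(4),s["ee_rot"].round(4),c["position"],c["rotation"])
u=proj(c,[.505,.1095,.166])[0];print(u)
```

```text
[ 0.572  0.566 -1.397  1.644  0.564  1.417  1.067] [0.5062 0.1095 0.3039] [-1.923e-01  9.813e-01 -3.000e-04 -4.000e-04] [0.42909845 0.07703428 0.44550447] [0.55136659 0.81835509 0.13411714 0.09111766]
[285.14957083 195.87516338]
```

View pics/w4.png

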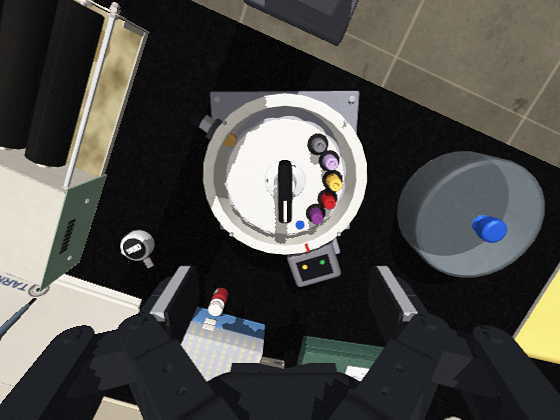

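```bash
cat > bar.py <<'E'
from h import *
import sys
c=optics.camera_params("wrist")
if len(sys.argv)>1: z=np.load(sys.argv[1]);im,d=z["im"],z["d"]
else: im,d=optics.get_image("wrist")
v,u=np.nonzero(d>0);p,r=ray(c,np.c_[u,v]);P=p+r*d[v,u][:,None]
k=(np.hypot(P[:,0]-.505,P[:,1]-.1095)<.04)&(P[:,2]>.150)&(P[:,2]<.19)
Q=P[k];zt=np.percentile(Q[:,2],90);print("ztop",zt,len(Q))
Q=Q[Q[:,2]>zt-.006]
q=onplane(c,np.c_[u,v][k][P[k][:,2]>zt-.006],.166)[:,:2]
rc=cv2.minAreaRect((q*1000).astype(np.float32));b=cv2.boxPoints(rc)
m=q.mean(0);w,V=np.linalg.eigh(np.cov((q-m).T));a=V[:,1]
print(rc,"mean",m.round(4),"angle",np.degrees(np.arctan(a[1]/a[0])))
E
python3 bar.py w4.npz
```

```text
ztop 0.1667156346137914 861
((502.8552551269531, 110.67915344238281), (58.6494140625, 13.641695976257324), 22.717056274414062) mean [0.502  0.1106] angle 22.969281138939763
```

Request:
send_rows:
  steps:
    - [0.18,0.13,2,-0.7]
    - [0,0,3,0]
    - [0,0,3,0]
    - [0,0,3,0]
    - [0,0,2,0]
    - [0,0,1,0]
    - [0,0,0,0]
    - [0,0,0,0]

```text
clock: 17.0
position: [0.504, 0.1125, 0.1652]
ee_rot: [-0.201, 0.98, 0.0, 0.0]
force: [0.1, -0.3, 0.8]
grip_width: 0.0851
grip_force: 0.0
```

```bash
python3 bar.py;python3 - <<'E'
from h import *
s=manip.sense();q=s["ee_rot"];print(s["joint_pos"].round(3),s["position"].round(4),np.degrees(2*np.arctan2(q[1],q[0])))
E
```

```text
ztop 0.17821910951373363 2925
((534.858642578125, 73.11446380615234), (30.173715591430664, 5.201455116271973), 22.895788192749023) mean [0.5339 0.0729] angle 18.12020927775416
[ 0.497  0.689 -1.282  1.874  0.73   1.154  0.923] [0.5042 0.1124 0.1654] 203.1847221062522
```

Request:
send_rows:
  steps:
    - [0.08,-0.2,1,0]
    - [0,0,1,0]
    - [0,0,0.7,0]
    - [0,0,0.4,0]
    - [0,0,0,0]
    - [0,0,0,0]

```text
clock: 17.65
position: [0.5038, 0.1096, 0.1333]
ee_rot: [-0.201, 0.98, 0.0, -0.0]
force: [-0.3, -0.2, 0.4]
grip_width: 0.0854
grip_force: 0.0
```

Request:
send_rows:
  steps:
    - [0,0,0,0]
    - [0,0,0,0]
    - [0,0,0,0]
    - [0,0,0,0]
    - [0,0,0,0]
    - [0,0,0,0]
    - [0,0,0,0]
    - [0,0,0,0]
  fingers: 0
  squeeze: 60

```text
clock: 18.45
position: [0.5045, 0.1082, 0.1337]
ee_rot: [-0.2, 0.98, -0.001, 0.0]
force: [0.2, -4.5, 6.1]
grip_width: 0.0133
grip_force: 71.6
```

```bash
cat > st.py <<'E'
from h import *
s=manip.sense();q=s["ee_rot"];print(s["joint_pos"].round(3),s["position"].round(4),np.degrees(2*np.arctan2(q[1],q[0])),s["force"].round(1),s["torque"].round(2),s["grip_width"],s["grip_force"])
E
python3 st.py
```

```text
[ 0.479  0.722 -1.244  1.915  0.78   1.102  0.885] [0.5045 0.1082 0.1337] 203.0292827491776 [ 0.2 -4.5  6.1] [-0.65  0.02 -0.52] 0.013253666810118941 71.56450690706606
```

Request:
send_rows:
  steps:
    - [0,-0.1,0,0]
    - [0,0,0,4]
    - [0,0,0,5]
    - [0,0,0,5]
    - [0,0,0,5]
    - [0,0,0,5]
    - [0,0,0,0]
    - [0,0,0,0]

```text
clock: 19.25
position: [0.5043, 0.1089, 0.1337]
ee_rot: [0.006, 1.0, 0.0, 0.0]
force: [-1.1, 0.2, 6.1]
grip_width: 0.0133
grip_force: 72.8
```

```bash
python3 st.py
```

```text
[ 0.439  0.666 -1.137  1.915  0.711  1.035  0.547] [0.5043 0.1089 0.1337] 179.3493491797603 [-1.1  0.2  6.1] [-0.07  0.17  0.01] 0.01331791656766783 72.77945904876105
```

Request:
send_rows:
  steps:
    - [0,0,0,5]
    - [0,0,0,5]
    - [0,0,0,5]
    - [0,0,0,5]
    - [0,0,0,5]
    - [0,0,0,5]
    - [0,0,0,0]
    - [0,0,0,0]

```text
clock: 20.05
position: [0.5046, 0.1096, 0.1337]
ee_rot: [0.263, 0.965, 0.001, 0.0]
force: [-0.0, 3.8, 4.4]
grip_width: 0.0135
grip_force: 72.6
```

Request:
send_rows:
  steps:
    - [0,0,0,5]
    - [0,0,0,5]
    - [0,0,0,4]
    - [0,0,0,3]
    - [0,0,0,1.5]
    - [0,0,0,0]
    - [0,0,0,0]
    - [0,0,0,0]

```text
clock: 20.85
position: [0.5049, 0.11, 0.1337]
ee_rot: [0.415, 0.91, 0.001, 0.0]
force: [1.3, 5.7, 5.3]
grip_width: 0.0131
grip_force: 72.5
```

```bash
python3 st.py
python3 - <<'E'
from h import *
ims=[optics.get_image(n)[0] for n in("top","wrist")]
cv2.imwrite("pics/end.png",np.hstack([cv2.resize(ims[0][190:340,220:410],None,fx=2,fy=2),ims[1][60:360,100:500]])[...,::-1])
c=optics.camera_params("side");a=optics.get_image("side")[0]
E
```

```text
[ 0.327  0.573 -0.905  1.916  0.56   0.925 -0.137] [0.5049 0.11   0.1337] 130.9198487998894 [1.3 5.7 5.3] [ 0.78 -0.25  0.13] 0.01310873762767167 72.46433617927323
```

View pics/end.png

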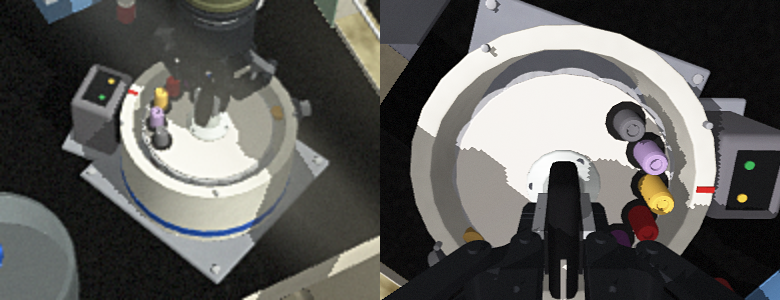

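```bash
python3 - <<'E'
from h import *
c=optics.camera_params("wrist")
for uv,z in(((382,263),.128),((326+100-0,189+60),.106)):
    q=onplane(c,[uv],z)[0]-[.504,.1095,0];print(q,np.degrees(np.arctan2(q[1],q[0])))
E
python3 st.py
```

```text
[0.04147295 0.0368512  0.128     ] 41.62300932433008
[0.06944418 0.05786893 0.106     ] 39.8049753135954
[ 0.328  0.573 -0.905  1.916  0.56   0.925 -0.137] [0.5049 0.1101 0.1337] 130.9207704465463 [1.  4.8 3.7] [ 0.79 -0.27 -0.01] 0.013371898813274398 72.46555380143036
```

The yellow cap sits at 41.6° and the reader at about 40.9°, so the wheel is at the third stop and holding still.

```bash
python3 -c "
from bench import job
print(job.sign_off())"
```

```text
the job is handed in; nothing more can be done
None
```

I stood the cover upright on the worktop, turned the wheel to the third click with the yellow tube at the reader, and handed the job in with the gripper still holding the knob; no verdict was returned.

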